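Let the tile rack out one hole and load the fourth tile

TASK

Make room on the rack for the fourth white tile. First lift the crucible off the rack and stand it upright on the free end of the cordierite offcut, beside the post there; then press the spring button flush and slide the sleeve with its end stop outward until the button pops up in the next hole. Finally lay the loose tile flat and square in the space opened between the row of tiles and the end stop, without dropping anything or disturbing the other things, and let go.

Things in the scene. Friction and masses are not known exactly. Their poses are not given: they have to be found in the camera images.
- rack: Tile rack, fixed. Origin at table level under its deck's middle. The pale deck bar lies along the rack's y: 50 mm wide (x), y -165 to +165 mm, top z = 30 mm. Fixed steel stop at y -165 to -155 mm, top z = 55 mm. A 28 mm square aluminium tube lies along y at x = +90 mm (y -130 to +155 mm); a 36 mm square steel sleeve slides on it, top z = 50 mm, reaching 64 mm in +y and 122 mm in -y from hole 0.
- sleeve (a joint): Travel of the sleeve along the rack's +y, m: 0 at the start (hole 0 over the button), 0.045 with the next hole over it (goal), 0.090 at the last. Three 16 mm round holes in its top, 45 mm apart along y; hole 0 is nearest +y. Locked (play under 1 mm) while the button stands up through a hole; otherwise it slides with about 3 N of friction.
- button (a joint): How far the spring button is pressed, m: 0 up (9 mm above the sleeve's top), 0.009 flush, about 0.011 under the wall between holes. It takes 3.5 N at first, 7 N at flush. Once flush, pushing the sleeve sideways carries its 2 mm wall over the dome; the button then stays down by itself until the next hole arrives, where it springs up and locks.
- button_top (a point): Apex of the domed brass button, 14 mm in diameter; it sits on the rack at rack x = +90 mm, y = +20 mm and moves only vertically; z = 59 mm fully up.
- fin_foot (a point): Foot of the sleeve's thumb fin on the sleeve's top (z = 50 mm): middle of the fin face that looks to the rack's -y, 13 mm in +y from hole 0's centre. The fin is an upright steel plate 36 mm wide (x), 5 mm thick, 24 mm high; pushing this face in +y with the button held flush slides the sleeve.
- end_stop (a point): Middle of the end stop's face towards the tiles, at the deck's mid-line, z = 44 mm; moves with the sleeve: rack y = +74 mm at the start, +119 mm at the goal. The stop is a plate over the deck, 60 mm wide (x), 10 mm thick, top z = 56 mm, on an arm of 10 mm (y), top z = 52 mm, from the sleeve.
- space (a point): Where the middle of the loose tile's underside belongs: on the deck's top (z = 30 mm), rack x = 0, y = +80.7 mm, with the rack's axes. The space is about 76 mm long in y once the sleeve is one hole out, and about 31 mm before.
- tile4: The loose tile, lying flat on the table: square white ceramic, 64 x 64 x 9 mm, about 85 g, origin at the middle of its underside, x and y along its edges, glazed alike on all sides. A kiln post (post_a) stands close to it on its +x side.
- tile1: White tile like tile4, loose on the deck, first in the row against the fixed stop; origin under its middle.
- tile2: White tile like tile4, loose on the deck, second in the row.
- tile3: White tile like tile4, loose on the deck, last in the row, its middle at about rack y = +10.5 mm.
- crucible: Open white ceramic cup, 62 mm high, 60 mm in diameter at the rim and almost straight for the upper 44 mm, 48 mm at the foot, 4 mm wall, about 160 g; origin at the middle of its underside. It starts standing on the deck just beyond the end stop, where the stop must go.
- offcut: Pale cordierite slab, fixed on the table, 140 (x) x 100 (y) x 15 mm; origin under its middle at table level.
- free_end (a point): Middle of the offcut's free end, on its top: offcut x = -25 mm, y = 0, z = 15 mm. The crucible's foot belongs about here (all of the foot on the slab, not past the post).
- post_a: Loose pale kiln post, upright, 30 x 30 x 60 mm, origin under its middle; near tile4. Leave alone.
- post_b: Loose kiln post like post_a, standing on the offcut at about offcut x = +47 mm. Leave alone.
- jar: Loose amber glass jar, 54 mm in diameter, 130 mm high, origin under its middle, standing beyond the sleeve, 80 to 95 mm from the sleeve's centre line. Leave alone.
- bowl: Loose white bowl, 110 mm in diameter, 50 mm high, on the far part of the table. Leave alone.
- tweezers: Steel tweezers, 150 mm long, 12 mm high, lying on the near part of the table, along their x. Leave alone.
- brush: Brush, 190 mm long, lying on the near part of the table, along its x. Leave alone.
Things that resemble listed ones, but are neither listed nor needed, are in the scene too. Leave any purple look-alike of the crucible alone. Leave any red look-alike of the offcut alone.

How it is judged:
By the outcome, as a careful person would: the job done as asked, in the order asked, and still so for the second after the job is handed in, with the robot touching nothing.
It also fails if it takes over 72 s, if anything falls off the work surface, if the arm or the gripper's body presses on something with over 40 N, if the wrist force passes 120 N, or if a joint passes its speed limit or range.

ROBOT

A 6-joint arm with a two-finger parallel gripper is mounted at the origin on the work surface. World frame = base frame: x ahead of the robot, y to its left, z up, the work surface at z = 0. Lengths are in mm, angles in rad, forces in N, time in s.
With the tool pointing down it reaches from about 275 to 1000 mm from the base axis. Payload 8.4 kg.
Tool frame: the origin (TCP) lies at the very end of the fingers, on their centre line; the grasp point (between the pads) lies 19 mm behind it; z points along the fingers, y is the line along which they close (so a half turn about z gives the same grasp; the last joint's range is limited). The gripper opens to 85 mm and grips with 20 to 120 N. Pads are 22 mm wide; open, the fingers measure 114 mm over their backs; the gripper's body (76 mm by 85 mm) begins 54 mm behind the grasp point. The pads swing forward as they close: fully open they stand 13 mm farther back than shut.
Start: joints at [-1.298, 0.353, 1.633, -0, 1.155, -0.002], TCP at [169.595, -601.553, 231.281] pointing down, gripper open.
Joint ranges: [-2.63, 2.63], [-0.92, 2.1], [0.06, 2.66], [-1.3, 4.44], [0, 2.69], [-3.02, 3.02]. Speed limits (rad/s): [2.22, 2.22, 2.79, 3.14, 3.14, 3.14].

INTERFACE

Orientations are given as [roll, pitch, yaw] about the fixed x, y, z axes, in that order (R = Rz(yaw) Ry(pitch) Rx(roll)).
In Python, from rig import sensors, grab_frame, camera_params, order gives the robot as it stands. The module is installed in compiled form; this text tells all that it offers.
- The arm moves only by the tool move_arm, never from a script. Its argument "motion" is a list of rows, each a list of 7 numbers: the turn, a rotation vector about the tool's x, y, z in fractions of the full range, 1 being 4 rad, then the shift along the tool's x, y, z in parts of the range, where 1.0 means 0.5 m, then the finger opening in m, from 0 to 0.0854. A call has 1 to 8 rows; each row is the pose to reach, as a shift and turn from the pose commanded when the call began, along the tool's axes at that moment; what a row does not reach only later rows make up. A row lasts 1/8 s, in which the tool goes at most 62.5 mm and 10.7 degrees, less where a joint would pass 70% of its speed; a pose out of reach is approached as far as the arm can. A shift or turn number past 1, either way, is cut back to 1. A call with a gripper value outside its range is refused whole. The fingers move at their own pace and stop on an object; "grip_force" is the grip in N (left out, the last holds). Time passes only in rows, so rows that repeat a pose let the fingers close. It gives the time, the measured TCP pose, the force, the opening and the grip force at its end, in the units of the state.
- sensors.sense(): the state, without advancing time (a new reading comes with each control period).
- grab_frame(name): name is "scene" or "top" or "wrist"; returns (picture, depth): 400x640x3 uint8, red, green, blue; 400x640 float32, mm along the optical axis (not along the pixel's ray), 0 where there is no reading.
- camera_params(name): a dict with "camera_matrix" (3x3 intrinsics, pixels), "k1" (the pictures are not rectified: a ray, as slopes to the right and down, at radius r is drawn at 1 + k1 r^2 times it, then the intrinsics apply), "world_from_camera" (4x4, takes a point from camera to world coordinates). Camera axes: x right, y down, z forward; pixel columns grow to the right and rows downward; lengths in mm; the calibration is good to about 2 mm. A picture is of the moment at which its call begins: read the wrist's pose just before it. camera_params takes no time and is no camera call; for the wrist camera it gives the pose at the moment of the call.
- order.sign_off(): hands the job in; it is judged then, once.
The state is a dict: "clock": time; "qpos": joint angles; "qvel": joint speeds; "joint_efforts": joint torques, N m; "eef_pos": TCP position; "tcp_rot": TCP orientation; "contact_force": force on the tool from outside, world axes, zero at the start; "wrist_torque": the same for the moment, N m; "opening": opening from 0.0 (shut) to 1.0 (fully open); "grasp_force": force on a finger pad.
Only numpy, scipy, OpenCV 4.12 (cv2) and the standard library are available. Lean on these libraries where they do the work, as an engineer would, in place of code of your own. Each camera call takes 0.05 s, during which the arm holds its last target. There are 200 camera calls.

## Working session

There is one attempt and no reset: what is moved stays moved. The work goes in short steps, Python scripts to look and compute and a tool call to move; the robot and the scene stay as the last step left them, time stands still between calls to the robot, and variables do not carry over. Pictures are saved under pics/ and viewed, at most 13 in all, crops included, and the job is handed in when it is done.

Besides the shell and the picture viewer there is one more tool, called after "Request:" by a JSON object that holds its "method" and its "body". move_arm: Moves the arm, as the interface text tells. Its arguments: {"type":"object","properties":{"motion":{"type":"array","items":{"type":"array","items":{"type":"number"}}},"grip_force":{"type":"number"}},"required":["motion"]}

```bash
mkdir -p pics; cat > h.py <<'E'
import numpy as np, cv2
from rig import sensors, grab_frame, camera_params, order
def save(n,im,crop=None,s=1):
    if crop: im=im[crop[1]:crop[3],crop[0]:crop[2]]
    im=cv2.resize(im,None,fx=s,fy=s,interpolation=cv2.INTER_CUBIC)
    cv2.imwrite('pics/'+n+'.png',im[:,:,::-1])
def rays(c,uv):
    K=np.array(c['camera_matrix']);k=c['k1']
    uv=np.atleast_2d(np.array(uv,float))
    p=cv2.undistortPoints(uv.reshape(-1,1,2),K,np.array([k,0,0,0.]))[:,0]
    return np.c_[p,np.ones(len(p))]
def onz(c,uv,z):
    T=np.array(c['world_from_camera']);d=rays(c,uv)@T[:3,:3].T;o=T[:3,3]
    return o+d*((z-o[2])/d[:,2])[:,None]
def bydepth(c,uv,dep):
    T=np.array(c['world_from_camera']);uv=np.atleast_2d(uv)
    z=np.array([dep[int(round(v)),int(round(u))] for u,v in uv])
    return (rays(c,uv)*z[:,None])@T[:3,:3].T+T[:3,3]
def cloud(c,dep):
    v,u=np.mgrid[0:400,0:640];uv=np.c_[u.ravel(),v.ravel()].astype(float)
    T=np.array(c['world_from_camera']);P=(rays(c,uv)*dep.reshape(-1,1))@T[:3,:3].T+T[:3,3]
    P[dep.ravel()==0]=np.nan
    return P.reshape(400,640,3)
E
python3 - <<'E'
from h import *
print(sensors.sense())
for n in ('scene','top'):
    c=camera_params(n);p,d=grab_frame(n);np.savez(n+'.npz',p=p,d=d)
    print(n,np.round(c['world_from_camera'],3).tolist(),c['camera_matrix'],c['k1'])
    save(n+'0',p,s=1.25)
E
```

```text
{'clock': 0.0, 'qpos': array([-1.29840718e+00,  3.53630831e-01,  1.63415677e+00, -1.27887308e-05,
        1.15518950e+00, -2.44075198e-03]), 'qvel': array([ 0.00043296,  0.00113359,  0.000221  , -0.00075044, -0.00126326,
       -0.00016653]), 'joint_efforts': array([-3.39430124e-03, -6.05254269e+01, -3.42069268e+01, -2.40308345e-04,
        9.33509757e-03, -3.48986623e-05]), 'eef_pos': array([ 169.45566276, -601.08548403,  230.56280735]), 'tcp_rot': array([-3.14020818e+00,  8.31374919e-06,  2.74835081e-01]), 'contact_force': array([ 0.38430077, -0.60688175,  0.23551835]), 'wrist_torque': array([-0.01144526, -0.06168853,  0.03851294]), 'grasp_force': 0.0, 'opening': 0.9972557715420526}
scene [[-0.119, 0.817, -0.564, 1131.664], [0.993, 0.092, -0.077, 98.796], [-0.011, -0.569, -0.822, 1034.337], [0.0, 0.0, 0.0, 1.0]] [[442.55719265   0.         318.90606989]
 [  0.         442.55719265 208.30974703]
 [  0.           0.           1.        ]] -0.007787892102652649
top [[0.003, -0.986, 0.166, 293.394], [-1.0, -0.003, 0.0, -15.568], [0.0, -0.166, -0.986, 1260.534], [0.0, 0.0, 0.0, 1.0]] [[474.32493883   0.         321.56699919]
 [  0.         474.32493883 207.23996584]
 [  0.           0.           1.        ]] -0.10295903444047565
```

View pics/top0.png

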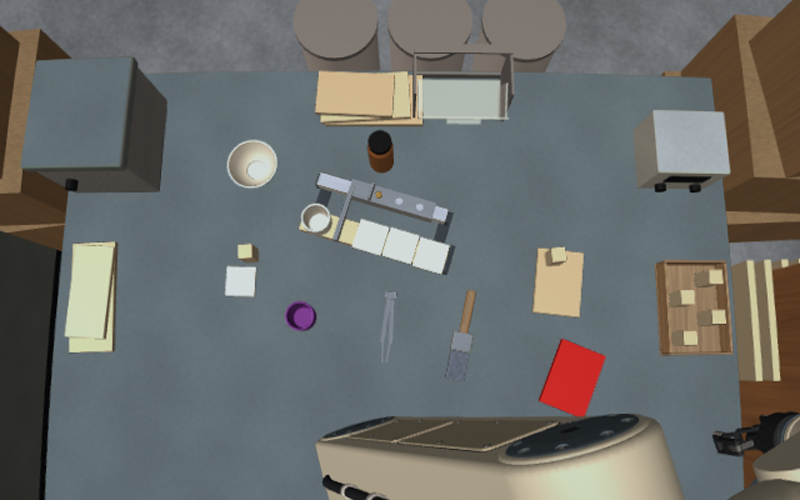

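View pics/scene0.png

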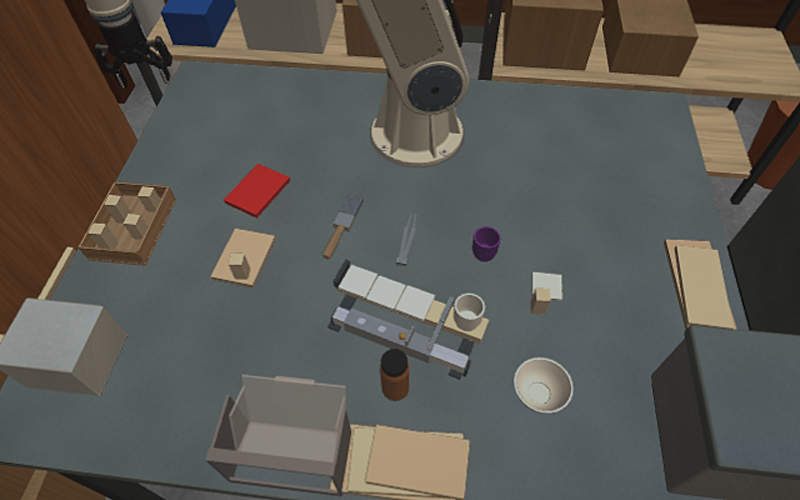

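The top view (800×500 pixels) shows these candidates:
- **Crucible:** the white cup on the deck at (316,218). The purple cup at (301,316) is a decoy, and the white bowl is at (252,163).
- **Offcut:** the pale slab at (558,283) with post_b at (558,256). The red slab at (572,378) is a decoy, and the slabs at (92,296) and (368,95) are large stacks.
- **tile4:** the loose white tile at (240,281) with post_a at (247,252). The row tiles are at (370,238), (402,246) and (432,254).
- **Button:** the brass dome at (379,195).

I choose the white cup on the deck, the pale slab and the loose tile.

```bash
cat > m.py <<'E'
from h import *
def fit(P,m,name,zr):
    Q=P[m];Q=Q[np.isfinite(Q[:,2])];Q=Q[(Q[:,2]>zr[0])&(Q[:,2]<zr[1])]
    if len(Q)<10: print(name,'few',len(Q));return
    r=cv2.minAreaRect(Q[:,:2].astype(np.float32))
    print(name,len(Q),'z',np.round(np.percentile(Q[:,2],[5,50,95]),1),'rect',np.round(r[0],1),np.round(r[1],1),round(r[2],1),'mean',np.round(Q.mean(0),1))
E
python3 - <<'E'
from m import *
D={}
for n in ('top','scene'):
    f=np.load(n+'.npz');p,d=f['p'],f['d'];c=camera_params(n);P=cloud(c,d);D[n]=(p,P,c)
    X,Y,Z=P[...,0],P[...,1],P[...,2]
    hsv=cv2.cvtColor(p,cv2.COLOR_RGB2HSV);S,V,H=hsv[...,1],hsv[...,2],hsv[...,0]
    print(n,'table z',np.nanmedian(Z[(abs(X-450)<30)&(abs(Y+100)<30)]))
    if n=='top':
        for nm,(u,v) in dict(tile4=(240,281),posta=(247,250),cup=(316,215),t1=(432,254),t2=(402,246),t3=(370,238),off=(555,300),postb=(558,254),btn=(379,195),jar=(380,140)).items():
            print(nm,np.round(bydepth(c,[u/1.25,v/1.25],d),1),p[int(v/1.25),int(u/1.25)],hsv[int(v/1.25),int(u/1.25)])
    def box(x,y,r): return (abs(X-x)<r)&(abs(Y-y)<r)
    np.savez(n+'P.npz',P=P,hsv=hsv)
E
```

```text
top table z -0.38490473543311055
tile4 [[455.6 331.9   8. ]] [211 219 220] [ 93  10 220]
posta [[514.9 307.5  53.9]] [210 213 168] [ 32  54 213]
cup [[594.3 167.7  35.7]] [208 216 211] [ 71   9 216]
t1 [[510.6 -78.4  37. ]] [212 220 219] [ 86   9 220]
t2 [[526.6 -15.5  41.5]] [212 220 218] [ 83   9 220]
t3 [[544.1  51.9  38.6]] [212 220 218] [ 83   9 220]
off [[ 416.2 -340.    16.9]] [209 187 145] [ 20  78 209]
postb [[ 505.  -334.9   74. ]] [210 203 160] [ 26  61 210]
btn [[630.9  32.9  62.9]] [158 128  67] [ 20 147 158]
jar [[726.4  29.4 130.5]] [26 25 25] [ 0 10 26]
scene table z 0.47170440701597727
```

```bash
python3 - <<'E'
from m import *
for n in ('top','scene'):
    f=np.load(n+'P.npz');P,hsv=f['P'],f['hsv'];X,Y,Z=P[...,0],P[...,1],P[...,2];S,V=hsv[...,1],hsv[...,2]
    def b(x,y,r): return (abs(X-x)<r)&(abs(Y-y)<r)
    print(n)
    w=(S<25)&(V>150)
    fit(P,b(455,332,60)&w,'tile4',(3,16))
    fit(P,b(515,307,30),'posta',(45,75))
    fit(P,b(527,-15,130)&w&(Y<95),'row',(32,46))
    fit(P,b(594,167,45),'cuprim',(85,105))
    fit(P,b(440,-340,95)&(S>40)&(V>120),'offcut',(8,22))
    fit(P,b(505,-335,30),'postb',(65,85))
    fit(P,b(631,33,15)&(S>100),'btn',(40,75))
    fit(P,b(726,29,45),'jar',(115,140))
E
```

```text
top
tile4 536 z [ 4.5  8.3 12.3] rect [456.  332.8] [67.  62.3] 86.7 mean [455.9 332.3   8.3]
posta 157 z [49.2 58.9 63. ] rect [512.4 311.5] [31.1 31.3] 4.4 mean [511.5 310.4  58. ]
row 1711 z [34.4 38.1 42.1] rect [561.8 -21.9] [195.8 136. ] 73.0 mean [528.4 -12.2  38.2]
cuprim 123 z [86.2 90.3 94.4] rect [577.5 161.5] [56.4 56.8] 1.0 mean [578.6 161.1  90.3]
offcut 1707 z [10.2 14.  18.3] rect [ 456.1 -348.8] [102.8 138.9] 83.5 mean [ 449.3 -348.9   14.1]
postb 149 z [68.7 73.7 77.5] rect [ 503.7 -335.3] [30.1 31.2] 0.6 mean [ 504.3 -334.2   73.4]
btn 17 z [51.8 54.8 60.2] rect [636.5  35.1] [11.7  8.1] 0.4 mean [634.7  35.   55.6]
jar 301 z [122.7 128.7 132.5] rect [725.4  32.1] [47.8 45.4] 0.3 mean [724.1  31.5 128.4]
scene
tile4 348 z [ 5.   8.3 11.5] rect [456.6 331. ] [63.8 61.9] 0.3 mean [451.2 333.7   8.3]
posta 155 z [48.2 58.6 61.4] rect [513.4 309.4] [31.  30.6] 2.2 mean [516.  308.5  57. ]
row 1456 z [35.2 38.4 41.4] rect [561.5 -22.9] [195.5 136. ] 73.3 mean [530.1 -11.2  38.4]
cuprim 140 z [86.2 90.5 93.5] rect [577.2 159.3] [57.6 58.8] 77.4 mean [578.2 159.2  90.2]
offcut 1123 z [10.7 14.4 17.5] rect [ 456.4 -350.2] [100.2 142.7] 83.9 mean [ 452.9 -348.3   14.3]
postb 116 z [67.3 73.7 77.1] rect [ 507.1 -335.4] [31.1 29.1] 0.2 mean [ 508.4 -334.9   73.3]
btn 18 z [53.4 55.5 58.3] rect [636.   34.4] [11.7  7.4] 6.5 mean [637.1  34.6  55.5]
jar 387 z [120.1 129.1 132.1] rect [726.2  30.2] [47.  48.2] 69.7 mean [728.5  30.3 128.4]
```

The rows are not in the units I measure in: shifts go in shares of 0.5 m and turns go in shares of 4 rad. I convert before sending: -0.312 m / 0.5 = -0.624, 0.3 m / 0.5 = 0.6.

Request:
{"method": "move_arm", "body": {"motion": [[0, 0, 0, 0.05, -0.052, 0, 0.0854], [0, 0, 0, 0.12, -0.124, 0, 0.0854], [0, 0, 0, 0.2, -0.208, 0, 0.0854], [0, 0, 0, 0.28, -0.291, 0, 0.0854], [0, 0, 0, 0.36, -0.374, 0, 0.0854], [0, 0, 0, 0.44, -0.457, 0, 0.0854], [0, 0, 0, 0.52, -0.54, 0, 0.0854], [0, 0, 0, 0.6, -0.624, 0, 0.0854]]}}

```text
clock: 1.1
eef_pos: [374.2, -218.1, 231.3]
tcp_rot: [3.141, -0.0, 0.274]
contact_force: [0.7, -0.1, 0.1]
opening: 0.999
grasp_force: 0.0
```

To row units: -0.311 m / 0.5 = -0.622, 0.299 m / 0.5 = 0.598, -1.002 rad / 4 = -0.2505.

Request:
{"method": "move_arm", "body": {"motion": [[0, 0, -0.03, 0.08, -0.083, 0, 0.0854], [0, 0, -0.0625, 0.16, -0.166, 0, 0.0854], [0, 0, -0.1, 0.24, -0.249, 0, 0.0854], [0, 0, -0.1375, 0.32, -0.332, 0, 0.0854], [0, 0, -0.175, 0.4, -0.415, 0, 0.0854], [0, 0, -0.2125, 0.48, -0.498, 0, 0.0854], [0, 0, -0.2375, 0.55, -0.572, 0, 0.0854], [0, 0, -0.2505, 0.598, -0.622, 0, 0.0854]]}}

```text
clock: 2.1
eef_pos: [577.6, 162.8, 230.8]
tcp_rot: [-3.141, 0.0, 1.281]
contact_force: [-0.1, -0.1, 0.3]
opening: 1.0
grasp_force: 0.0
```

```bash
cat >> h.py <<'E'
from scipy.spatial.transform import Rotation as Ro
def go(p,yaw,s=None):
    "row (turn, shift m) from the present pose to TCP p [mm], tool down, yaw"
    s=s or sensors.sense();R=Ro.from_euler('xyz',s['tcp_rot']);G=Ro.from_euler('xyz',[np.pi,0,yaw])
    print('at',np.round(s['eef_pos'],1),np.round(s['tcp_rot'],3),'t',round(s['clock'],2),'row',np.round((R.inv()*G).as_rotvec(),3),np.round(R.inv().apply(np.array(p)-s['eef_pos'])/1000,4))
E
python3 - <<'E'
from h import *
s=sensors.sense();go([577.4,160.4,52],1.277,s)
c=camera_params('wrist');p,d=grab_frame('wrist');np.savez('w1.npz',p=p,d=d,T=c['world_from_camera']);print(np.round(c['world_from_camera'],3).tolist(),c['camera_matrix'][0],c['k1'])
save('w1',p)
E
```

```text
at [577.6 162.8 230.8] [-3.141  0.     1.281] t 2.1 row [-0.     0.     0.004] [-0.0023  0.0006  0.1788]
[[0.958, -0.275, -0.08, 597.243], [-0.287, -0.92, -0.266, 229.626], [-0.001, 0.278, -0.961, 374.035], [0.0, 0.0, 0.0, 1.0]] [293.3766931    0.         320.06086967] -0.012038194562971895
```

View pics/w1.png

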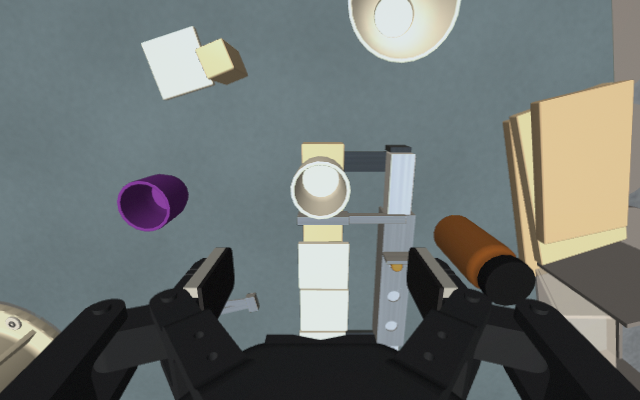

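The wrist view shows the white cup on the deck at (320,188). The purple decoy at (153,202) is clearly separate. The end stop is at y≈219, the fin at (396,257), the button at (396,267), tile4 at (178,62) and post_a at (214,60).

```bash
python3 - <<'E'
from m import *
f=np.load('w1.npz');p,d=f['p'],f['d'];c=camera_params('wrist');c['world_from_camera']=f['T'];P=cloud(c,d)
hsv=cv2.cvtColor(p,cv2.COLOR_RGB2HSV);X,Y,Z=P[...,0],P[...,1],P[...,2];S,V=hsv[...,1],hsv[...,2];w=(S<25)&(V>150)
def b(x,y,r): return (abs(X-x)<r)&(abs(Y-y)<r)
fit(P,b(577,160,45),'cuprim',(86,105))
fit(P,b(456,332,60)&w,'tile4',(3,16))
fit(P,b(512,310,30),'posta',(50,70))
# row tiles : visible tile3,2
v,u=np.mgrid[0:400,0:640]
m=w&(u>292)&(u<358)&(v>236)&(v<335)
fit(P,m,'tiles',(30,48))
m=w&(u>292)&(u<358)&(v>236)&(v<289); fit(P,m,'tile3',(30,48))
fit(P,(abs(u-396)<8)&(abs(v-267)<7)&(S>90),'btn',(45,70))
fit(P,(u>382)&(u<410)&(v>249)&(v<263),'fin',(66,82))
fit(P,(u>294)&(u<345)&(v>212)&(v<226),'stop',(50,64))
fit(P,b(726,31,45),'jar',(118,140))
from scipy.optimize import least_squares
q=P[b(577,160,45)&(Z>88)][:, :2]
r=least_squares(lambda a:np.hypot(q[:,0]-a[0],q[:,1]-a[1])-a[2],[577,160,28]).x;print('rim circle',r.round(1))
g=cv2.cvtColor(p,cv2.COLOR_RGB2GRAY)
# subpixel tile edge yaw: left/right edges per row at z=39
L=[];R=[]
for r_ in range(248,330,3):
    cols=np.where(m[r_]|(w[r_]&(u[r_]>292)&(u[r_]<358)))[0]
    if len(cols)>20: L.append((cols[0],r_));R.append((cols[-1],r_))
for e in (L,R):
    W=onz(c,e,39.);a=np.polyfit(W[:,1],W[:,0],1);print('edge yaw',-np.arctan(a[0]),'x@y=0',a[1])
E
```

```text
cuprim 825 z [87.4 92.3 93.6] rect [576.8 160.8] [58.7 58.8] 29.7 mean [576.4 159.8  91.8]
tile4 3115 z [ 8.3  9.7 11. ] rect [455.8 331.1] [64.1 63.8] 88.4 mean [455.1 332.1   9.6]
posta 1093 z [54.7 60.4 61.8] rect [512.8 310.4] [30.3 29.5] 3.6 mean [513.8 309.8  59.9]
tiles 4314 z [38.6 39.8 40.9] rect [538.2  15.9] [136.3  64.7] 73.2 mean [539.3  20.2  39.8]
tile3 2240 z [38.7 39.8 40.9] rect [548.   50.4] [64.5 63.6] 73.1 mean [548.3  51.5  39.8]
btn 62 z [55.5 58.4 60.1] rect [634.2  32.7] [11.8 12.1] 76.2 mean [634.6  34.7  58.2]
fin 132 z [66.5 71.8 75.6] rect [635.   52.1] [ 3.7 26.5] 75.5 mean [634.5  52.7  71.6]
stop 379 z [53.5 56.6 57.7] rect [564.6 117.5] [10.3 53.5] 73.5 mean [564.8 117.4  56.3]
jar 2087 z [121.1 130.5 131.6] rect [725.4  30.8] [46.6 48.1] 46.1 mean [723.3  34.8 129.3]
rim circle [551.6  85.2  97.5]
edge yaw -0.28006845689321114 x@y=0 500.01316355823417
edge yaw -0.2782328742774761 x@y=0 566.0363032671295
```

To row units: 0.11 m / 0.5 = 0.22, 0.075 m / 0.5 = 0.15, 0.004 rad / 4 = 0.001.

Request:
{"method": "move_arm", "body": {"motion": [[0, 0, 0.001, -0.003, 0.001, 0.06, 0.0854], [0, 0, 0.001, -0.0046, 0.001, 0.15, 0.0854], [0, 0, 0.001, -0.0046, 0.001, 0.22, 0.0854]]}}

```text
clock: 2.52
eef_pos: [576.0, 157.9, 119.4]
tcp_rot: [-3.14, 0.001, 1.273]
contact_force: [0.6, -0.4, -0.7]
opening: 1.0
grasp_force: 0.0
```

To row units: 0.069 m / 0.5 = 0.138, 0.0026 m / 0.5 = 0.0052.

Request:
{"method": "move_arm", "body": {"motion": [[0, 0, 0, 0.0052, 0, 0.07, 0.0854], [0, 0, 0, 0.0052, 0, 0.12, 0.0854], [0, 0, 0, 0.0052, 0, 0.138, 0.0854], [0, 0, 0, 0.0052, 0, 0.138, 0.0854]]}}

```text
clock: 3.02
eef_pos: [577.4, 160.6, 52.1]
tcp_rot: [-3.141, 0.0, 1.273]
contact_force: [0.5, 0.4, 1.3]
opening: 0.998
grasp_force: 0.0
```

Request:
{"method": "move_arm", "body": {"grip_force": 35, "motion": [[0, 0, 0, 0, 0, 0, 0.066], [0, 0, 0, 0, 0, 0, 0.058], [0, 0, 0, 0, 0, 0, 0.05], [0, 0, 0, 0, 0, 0, 0.05], [0, 0, 0, 0, 0, 0, 0.05]]}}

```text
clock: 3.65
eef_pos: [578.2, 161.0, 53.7]
tcp_rot: [3.14, -0.001, 1.273]
contact_force: [-2.0, 1.0, 5.0]
opening: 0.686
grasp_force: 36.3
```

To row units: -0.29 m / 0.5 = -0.58, -0.17 m / 0.5 = -0.34.

Request:
{"method": "move_arm", "body": {"motion": [[0, 0, 0, 0, 0, -0.05, 0.05], [0, 0, 0, 0, 0, -0.13, 0.05], [0, 0, 0, -0.04, 0, -0.19, 0.05], [0, 0, 0, -0.12, 0, -0.2, 0.05], [0, 0, 0, -0.23, 0, -0.2, 0.05], [0, 0, 0, -0.34, 0, -0.2, 0.05], [0, 0, 0, -0.46, 0, -0.2, 0.05], [0, 0, 0, -0.58, 0, -0.2, 0.05]]}}

```text
clock: 4.65
eef_pos: [492.0, -118.1, 153.1]
tcp_rot: [3.14, -0.0, 1.273]
contact_force: [1.1, -0.7, -2.1]
opening: 0.687
grasp_force: 38.7
```

To row units: -0.238 m / 0.5 = -0.476, -0.235 m / 0.5 = -0.47, 1.386 rad / 4 = 0.3465.

Request:
{"method": "move_arm", "body": {"motion": [[0, 0, 0.0425, -0.116, 0.004, 0, 0.05], [0, 0, 0.0875, -0.216, 0.008, 0, 0.05], [0, 0, 0.1325, -0.3, 0.012, 0, 0.05], [0, 0, 0.1775, -0.37, 0.016, 0, 0.05], [0, 0, 0.2225, -0.42, 0.018, 0, 0.05], [0, 0, 0.2675, -0.454, 0.018, 0, 0.05], [0, 0, 0.3125, -0.47, 0.018, 0, 0.05], [0, 0, 0.3465, -0.476, 0.018, 0, 0.05]]}}

```text
clock: 5.65
eef_pos: [431.0, -347.2, 152.8]
tcp_rot: [3.141, -0.001, -0.119]
contact_force: [0.0, 0.6, -2.2]
opening: 0.683
grasp_force: 38.7
```

```bash
python3 - <<'E'
from m import *
p,d=grab_frame('top');s=sensors.sense();print(s['opening']*85.4,s['grasp_force'],s['contact_force'])
go([431.4,-346.7,37],-.113,s)
c=camera_params('wrist');T=np.array(c['world_from_camera']);p,d=grab_frame('wrist');P=cloud(c,d);np.savez('w2.npz',p=p,d=d,T=T)
hsv=cv2.cvtColor(p,cv2.COLOR_RGB2HSV);X,Y,Z=P[...,0],P[...,1],P[...,2];S,V=hsv[...,1],hsv[...,2]
def b(x,y,r): return (abs(X-x)<r)&(abs(Y-y)<r)
fit(P,b(456,-349,95)&(S>40)&(V>100),'offcut',(10,20))
fit(P,b(505,-335,30),'postb',(68,85))
save('w2',p)
E
```

```text
58.449728574229574 38.69563571526669 [ 0.27819302  0.43323361 -1.9639928 ]
at [ 431.  -347.3  152.8] [ 3.141e+00 -1.000e-03 -1.250e-01] t 5.7 row [ 0.001 -0.001 -0.012] [ 0.0002 -0.0007  0.1158]
offcut 10748 z [14.4 15.6 16.8] rect [ 457.6 -350.9] [ 99.6 137.3] 83.5 mean [ 465.9 -356.2   15.6]
postb 1773 z [74.1 75.5 76.7] rect [ 506.  -337.4] [30.2 30.1] 4.6 mean [ 506.1 -337.7   75.5]
```

View pics/w2.png

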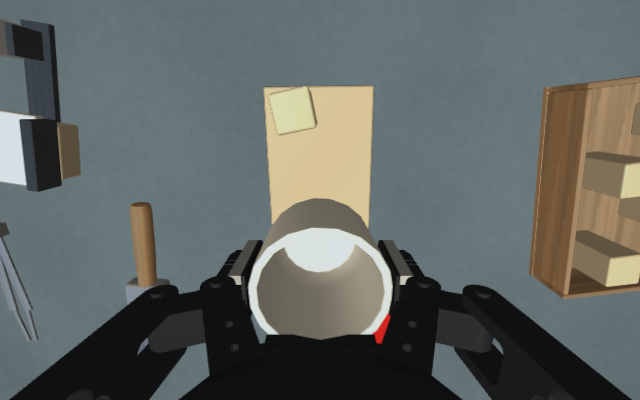

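The picture shows the cup held upright above the slab's free end, with post_b at (292,110), well clear.

To row units: 0.112 m / 0.5 = 0.224, 0.111 m / 0.5 = 0.222.

Request:
{"method": "move_arm", "body": {"motion": [[0, 0, 0, 0.002, 0, 0.06, 0.05], [0, 0, 0, 0.002, 0, 0.14, 0.05], [0, 0, 0, 0.002, 0, 0.2, 0.05], [0, 0, 0, 0.002, 0, 0.218, 0.05], [0, 0, 0, 0.002, 0, 0.222, 0.05], [0, 0, 0, 0.002, 0, 0.224, 0.05]]}}

```text
clock: 6.5
eef_pos: [433.0, -347.3, 41.4]
tcp_rot: [3.141, -0.002, -0.112]
contact_force: [0.1, 0.5, -2.7]
opening: 0.685
grasp_force: 38.7
```

To row units: 0.001 m / 0.5 = 0.002.

Request:
{"method": "move_arm", "body": {"motion": [[0, 0, 0, 0, 0, 0.002, 0.05], [0, 0, 0, 0, 0, 0.002, 0.05]]}}

```text
clock: 6.75
eef_pos: [432.5, -347.0, 39.9]
tcp_rot: [3.141, -0.001, -0.113]
contact_force: [0.6, -0.7, -1.8]
opening: 0.684
grasp_force: 38.7
```

To row units: 0.001 m / 0.5 = 0.002.

Request:
{"method": "move_arm", "body": {"motion": [[0, 0, 0, 0, 0, 0.002, 0.05], [0, 0, 0, 0, 0, 0.002, 0.05]]}}

```text
clock: 7.0
eef_pos: [432.5, -346.9, 38.7]
tcp_rot: [3.141, -0.001, -0.113]
contact_force: [0.2, 1.0, 3.8]
opening: 0.69
grasp_force: 39.1
```

To row units: 0.0007 m / 0.5 = 0.0014.

Request:
{"method": "move_arm", "body": {"motion": [[0, 0, 0, 0, 0, 0.0014, 0.05], [0, 0, 0, 0, 0, 0.0014, 0.05]]}}

```text
clock: 7.25
eef_pos: [432.7, -346.9, 38.6]
tcp_rot: [3.141, -0.001, -0.113]
contact_force: [-1.1, 2.5, 13.1]
opening: 0.682
grasp_force: 39.7
```

To row units: -0.11 m / 0.5 = -0.22, -0.1 m / 0.5 = -0.2.

Request:
{"method": "move_arm", "body": {"motion": [[0, 0, 0, 0, 0, -0.0014, 0.05], [0, 0, 0, 0, 0, -0.0014, 0.064], [0, 0, 0, 0, 0, -0.0014, 0.075], [0, 0, 0, 0, 0, -0.0014, 0.082], [0, 0, 0, 0, 0, -0.04, 0.082], [0, 0, 0, 0, 0, -0.12, 0.082], [0, 0, 0, 0, 0, -0.2, 0.082], [0, 0, 0, 0, 0, -0.22, 0.06]]}}

```text
clock: 8.25
eef_pos: [433.4, -347.7, 150.0]
tcp_rot: [3.139, -0.003, -0.113]
contact_force: [-0.2, 0.2, -0.3]
opening: 0.775
grasp_force: 0.0
```

```bash
python3 - <<'E'
from m import *
s=sensors.sense()
c=camera_params('wrist');p,d=grab_frame('wrist');P=cloud(c,d)
X,Y,Z=P[...,0],P[...,1],P[...,2]
def b(x,y,r): return (abs(X-x)<r)&(abs(Y-y)<r)
fit(P,b(432,-347,45),'rim',(72,85))
c=camera_params('top');p,d=grab_frame('top');P=cloud(c,d);hsv=cv2.cvtColor(p,cv2.COLOR_RGB2HSV)
np.savez('top2.npz',p=p,d=d)
X,Y,Z=P[...,0],P[...,1],P[...,2]
fit(P,b(506,-336,30),'postb',(65,85))
# rack frame from wrist w1: tile row and button
o=np.array([634.6,34.0])
for yaw in (-.294,-.285):
    ex=np.array([np.cos(yaw),np.sin(yaw)]);ey=np.array([-np.sin(yaw),np.cos(yaw)])
    for nm,q,(rx,ry) in (('t3',(548.0,50.4),(0,10.5)),('t23',(538.2,15.9),(0,10.5-33)),('btn',(634.5,34),(90,20)),('stop',(564.7,117.5),(-3,79)),('fin',(635,52.3),(90,35.5))):
        print(yaw,nm,(np.array(q)-rx*ex-ry*ey).round(1))
go([600,0,150],np.pi/2-.29)
E
```

```text
rim 1337 z [73.3 77.2 78.5] rect [ 431.8 -346.7] [58.9 59.4] 43.1 mean [ 431.5 -346.9   76.9]
postb 146 z [68.8 73.3 77.7] rect [ 504.7 -335.1] [29.2 31.5] 2.2 mean [ 504.6 -334.5   73.3]
-0.294 t3 [545.   40.4]
-0.294 t23 [544.7  37.4]
-0.294 btn [542.6  40.9]
-0.294 stop [544.7  41. ]
-0.294 fin [538.6  44.4]
-0.285 t3 [545.   40.3]
-0.285 t23 [544.5  37.5]
-0.285 btn [542.5  40.1]
-0.285 stop [545.4  40.8]
-0.285 fin [538.6  43.5]
at [ 432.6 -347.1  148.3] [ 3.141e+00 -1.000e-03 -1.130e-01] t 8.35 row [ 2.000e-03 -1.000e-03 -1.394e+00] [ 0.1271 -0.3637 -0.0018]
```

To row units: -0.443 m / 0.5 = -0.886, -0.022 m / 0.5 = -0.044, -1.394 rad / 4 = -0.3485.

Request:
{"method": "move_arm", "body": {"motion": [[0, 0, -0.0375, 0.036, -0.096, -0.02, 0.03], [0, 0, -0.0825, 0.08, -0.212, -0.044, 0.0], [0, 0, -0.1275, 0.124, -0.328, -0.044, 0.0], [0, 0, -0.1725, 0.168, -0.444, -0.044, 0.0], [0, 0, -0.2175, 0.212, -0.56, -0.044, 0.0], [0, 0, -0.2625, 0.256, -0.676, -0.044, 0.0], [0, 0, -0.3075, 0.3, -0.792, -0.044, 0.0], [0, 0, -0.3485, 0.334, -0.886, -0.044, 0.0]]}}

```text
clock: 9.35
eef_pos: [648.1, 76.9, 167.3]
tcp_rot: [-3.139, 0.001, 1.287]
contact_force: [0.5, -1.1, -0.3]
opening: -0.002
grasp_force: 0.0
```

Request:
{"method": "move_arm", "body": {"motion": [[0, 0, 0, 0, 0, 0, 0.0], [0, 0, 0, 0, 0, 0, 0.0]]}}

```text
clock: 9.6
eef_pos: [647.0, 74.2, 167.7]
tcp_rot: [-3.139, 0.002, 1.28]
contact_force: [-0.1, -0.8, -0.7]
opening: 0.001
grasp_force: 0.0
```

```bash
python3 - <<'E'
from m import *
s=sensors.sense();go([648.8,74.2,170],np.pi/2-.29,s);print(s['opening'])
c=camera_params('wrist');T=np.array(c['world_from_camera']);p,d=grab_frame('wrist');P=cloud(c,d);np.savez('w3.npz',p=p,d=d,T=T)
save('w3',p)
E
```

```text
at [647.   74.2 167.7] [-3.139e+00  2.000e-03  1.280e+00] t 9.6 row [-0.003  0.002 -0.001] [ 0.0005  0.0018 -0.0023]
0.0005671575197068234
```

View pics/w3.png

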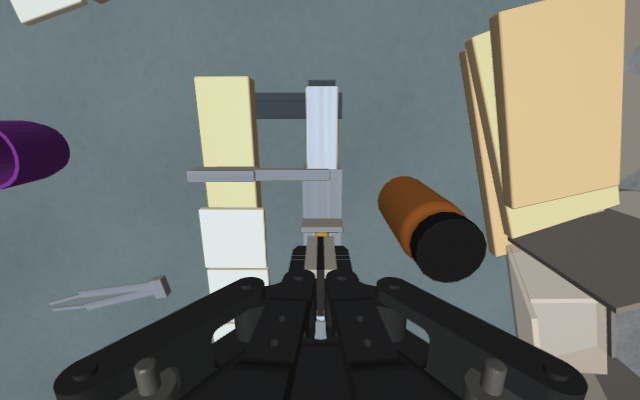

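The wrist view shows the fin at (321,226) with the button just behind it at (321,236), both in line with the closed fingers. The stop bar is at y≈174 and the jar is to the right at (445,245).

```bash
python3 - <<'E'
from m import *
f=np.load('w3.npz');p,d=f['p'],f['d'];c=camera_params('wrist');c['world_from_camera']=f['T'];P=cloud(c,d)
v,u=np.mgrid[0:400,0:640];Z=P[...,2]
fit(P,(u>295)&(u<348)&(v>214)&(v<234),'fin',(69,80))
fit(P,(u>295)&(u<350)&(v>182)&(v<217),'sleeve',(46,54))
fit(P,(u>298)&(u<345)&(v>85)&(v<166),'tube',(42,50))
fit(P,(u>180)&(u<250)&(v>164)&(v<184),'stop',(53,60))
fit(P,(u>190)&(u<262)&(v>70)&(v<165),'deck',(27,33))
fit(P,(u>195)&(u<270)&(v>205)&(v<267),'tile3',(36,43))
q=P[(u>310)&(u<332)&(v>230)&(v<241)];print(np.nanmin(q,0).round(1),np.nanmax(q,0).round(1))
ez=lambda z,uv:onz(c,uv,z).round(1)
# left/right fin top corners & vertical edges by gradient
g=cv2.GaussianBlur(cv2.cvtColor(p,cv2.COLOR_RGB2GRAY),(0,0),1).astype(float)
gx=abs(np.gradient(g,axis=1))
for nm,r0,r1,a,b_,z in (('tubeL',100,160,300,312,46),('tubeR',100,160,333,344,46),('slL',185,214,297,309,50),('slR',185,214,337,348,50)):
    e=[(a+np.argmax(gx[r,a:b_]),r) for r in range(r0,r1,4)];W=onz(c,e,z);k=np.polyfit(W[:,1],W[:,0],1);print(nm,-np.arctan(k[0]).round(3),W.mean(0).round(1))
E
```

```text
fin 286 z [70.1 74.3 75.5] rect [640.7  49.7] [ 4.8 35.1] 73.2 mean [640.8  50.1  73.7]
sleeve 1323 z [49.6 50.7 51.8] rect [646.1  68. ] [32.2 35.7] 73.6 mean [646.2  68.3  50.7]
tube 2532 z [45.3 46.5 47.7] rect [664.8 130.7] [67.7 28.1] 73.0 mean [665.2 131.9  46.5]
stop 749 z [54.4 56.5 57.7] rect [564.8 117.2] [10.1 56.4] 73.2 mean [565.  117.5  56.4]
deck 4780 z [29.3 30.6 31.7] rect [579.7 160.3] [79.6 50.5] 73.4 mean [580.8 161.6  30.5]
tile3 3730 z [38.4 39.7 40.8] rect [548.1  51.5] [63.2 64.7] 73.2 mean [549.2  52.8  39.7]
[626.1  31.   45.9] [654.9  85.6 178.8]
tubeL -0.293 [651.  133.6  46. ]
tubeR -0.276 [677.2 125.7  46. ]
slL -0.309 [628.6  73.9  50. ]
slR -0.271 [663.2  63.5  50. ]
```

To row units: 0.08 m / 0.5 = 0.16, 0.05 m / 0.5 = 0.1, -0.003 rad / 4 = -0.0008.

Request:
{"method": "move_arm", "body": {"motion": [[0, 0, 0, -0.04, 0, 0.04, 0.0], [-0.0008, 0.0005, 0, -0.0822, 0.002, 0.1, 0.0], [-0.0008, 0.0005, 0, -0.0822, 0.002, 0.16, 0.0], [-0.0008, 0.0005, 0, -0.0822, 0.002, 0.16, 0.0], [-0.0008, 0.0005, 0, -0.0822, 0.002, 0.16, 0.0]]}}

```text
clock: 10.28
eef_pos: [637.7, 34.3, 90.5]
tcp_rot: [3.138, -0.002, 1.28]
contact_force: [0.3, 0.4, -0.5]
opening: 0.007
grasp_force: 0.0
```

```bash
python3 - <<'E'
from m import *
s=sensors.sense();go([636.2,34.5,62],np.pi/2-.292,s)
c=camera_params('wrist');T=np.array(c['world_from_camera']);p,d=grab_frame('wrist');P=cloud(c,d)
v,u=np.mgrid[0:400,0:640]
m=(abs(P[...,0]-640)<40)&(abs(P[...,1]-50)<25)
fit(P,m&(v<260),'fin',(71,80));fit(P,m,'sl',(48,53))
save('w4',p,(220,150,420,300),4)
E
```

```text
at [637.7  34.3  90.5] [ 3.138e+00 -2.000e-03  1.280e+00] t 10.28 row [ 0.004 -0.002  0.001] [-0.0003 -0.0017  0.0285]
fin 605 z [71.7 74.5 75.6] rect [640.6  49.4] [ 5.6 35.8] 74.0 mean [640.7  49.8  74.2]
sl 2871 z [49.6 50.7 51.8] rect [640.8  50. ] [61.8 36.2] 73.3 mean [642.7  55.6  50.7]
```

View pics/w4.png

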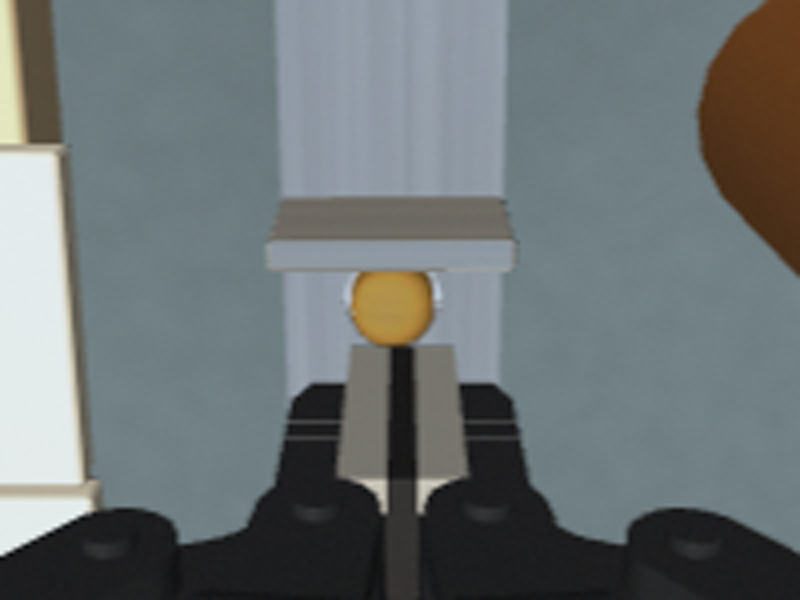

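The crop shows the brass button at (395,305) between the fin and the closed finger tips (tip edge at y≈345), aligned sideways.

```bash
python3 - <<'E'
from m import *
c=camera_params('wrist');ey=np.array([.2879,.9577]);ex=np.array([.9577,-.2879])
for nm,uv,z in (('tip',(320.2,236.2),90.5),('tipL',(307.5,236.2),90.5),('tipR',(333.5,236.2),90.5),('btn top mid',(318.5,225.5),57),('fin -y edge',(318,217.5),74),('finL',(286.7,215),74),('finR',(348.7,215),74)):
    q=onz(c,[uv],z)[0,:2]-np.array([637.7,34.3]);print(nm,'rack x,y from TCP',(q@ex).round(1),(q@ey).round(1))
E
```

```text
tip rack x,y from TCP 0.0 8.2
tipL rack x,y from TCP -6.7 8.2
tipR rack x,y from TCP 7.1 8.2
btn top mid rack x,y from TCP -0.9 1.4
fin -y edge rack x,y from TCP -1.2 12.9
finL rack x,y from TCP -19.2 14.4
finR rack x,y from TCP 16.6 14.4
```

To row units: 0.038 m / 0.5 = 0.076, 0.03 m / 0.5 = 0.06, 0.003 rad / 4 = 0.0008.

Request:
{"method": "move_arm", "body": {"motion": [[0.0008, -0.0005, 0, 0, -0.002, 0.04, 0.0], [0.0008, -0.0005, 0, 0, -0.002, 0.06, 0.0], [0.0008, -0.0005, 0, 0, -0.002, 0.07, 0.0], [0.0008, -0.0005, 0, 0, -0.002, 0.074, 0.0], [0.0008, -0.0005, 0, 0, -0.002, 0.076, 0.0], [0.0008, -0.0005, 0, 0, -0.002, 0.076, 0.0]]}}

```text
clock: 11.08
eef_pos: [636.2, 35.4, 51.8]
tcp_rot: [-3.141, 0.0, 1.281]
contact_force: [-3.3, -0.1, 5.5]
opening: 0.001
grasp_force: 2.9
```

To row units: 0.002 m / 0.5 = 0.004, 0.001 m / 0.5 = 0.002.

Request:
{"method": "move_arm", "body": {"motion": [[0, 0, 0, 0, 0, 0.002, 0.0], [0, 0, 0, 0, 0, 0.004, 0.0], [0, 0, 0, 0, 0, 0.004, 0.0]]}}

```text
clock: 11.45
eef_pos: [636.2, 35.4, 50.1]
tcp_rot: [-3.141, 0.0, 1.281]
contact_force: [-4.1, -0.0, 8.0]
opening: 0.001
grasp_force: 3.8
```

To row units: 0.006 m / 0.5 = 0.012, 0.001 m / 0.5 = 0.002.

Request:
{"method": "move_arm", "body": {"motion": [[0, 0, 0, 0, 0, 0.001, 0.0], [0, 0, 0, 0.002, 0, 0.001, 0.0], [0, 0, 0, 0.006, 0, 0.001, 0.0], [0, 0, 0, 0.009, 0, 0.001, 0.0], [0, 0, 0, 0.012, 0, 0.001, 0.0], [0, 0, 0, 0.012, 0, 0.001, 0.0]]}}

```text
clock: 12.2
eef_pos: [638.2, 40.3, 50.0]
tcp_rot: [3.142, 0.001, 1.281]
contact_force: [-4.1, -3.2, 10.0]
opening: 0.003
grasp_force: 5.1
```

To row units: 0.009 m / 0.5 = 0.018, 0.003 m / 0.5 = 0.006.

Request:
{"method": "move_arm", "body": {"motion": [[0, 0, 0, 0.006, 0, 0, 0.0], [0, 0, 0, 0.012, 0, 0, 0.0], [0, 0, 0, 0.018, 0, 0, 0.0], [0, 0, 0, 0.018, 0, 0, 0.0]]}}

```text
clock: 12.7
eef_pos: [641.1, 49.6, 50.0]
tcp_rot: [3.141, 0.0, 1.281]
contact_force: [-3.9, -1.1, 9.6]
opening: -0.003
grasp_force: 4.6
```

```bash
cat > sl.py <<'E'
from m import *
s=sensors.sense();c=camera_params('wrist');p,d=grab_frame('wrist');P=cloud(c,d)
ex=np.array([.9577,-.2879]);ey=np.array([.2879,.9577]);O=np.array([544.7,41.4])
A=(P[...,:2]-O)@ex;B=(P[...,:2]-O)@ey;Z=P[...,2];v,u=np.mgrid[0:400,0:640]
m=(abs(A-90)<22)&(B>25)&(B<100)&(abs(Z-74)<4)&(v<300);print('fin top y',np.percentile(B[m],[2,50,98]).round(1),m.sum())
m=(abs(A)<25)&(B>60)&(B<150)&(abs(Z-56)<2.5);print('stop y',np.percentile(B[m],[2,50,98]).round(1),m.sum())
print('tcp rack',((s['eef_pos'][:2]-O)@ex).round(1),((s['eef_pos'][:2]-O)@ey).round(1),s['eef_pos'][2].round(1),s['contact_force'].round(1),s['clock'])
E
python3 sl.py
```

```text
fin top y [41.4 48.5 51.2] 1450
stop y [87.1 91.9 96.7] 2313
tcp rack 90.0 35.6 50.0 [-3.9 -1.1  9.6] 12.7
```

To row units: 0.029 m / 0.5 = 0.058, 0.027 m / 0.5 = 0.054.

Request:
{"method": "move_arm", "body": {"motion": [[0, 0, 0, 0.008, 0, 0, 0.0], [0, 0, 0, 0.016, 0, 0, 0.0], [0, 0, 0, 0.024, 0, -0.001, 0.0], [0, 0, 0, 0.032, 0, -0.002, 0.0], [0, 0, 0, 0.04, 0, -0.002, 0.0], [0, 0, 0, 0.047, 0, -0.002, 0.0], [0, 0, 0, 0.054, 0, -0.002, 0.0], [0, 0, 0, 0.058, 0, -0.002, 0.0]]}}

```text
clock: 13.75
eef_pos: [649.3, 77.7, 50.1]
tcp_rot: [3.141, -0.0, 1.281]
contact_force: [0.1, -1.9, 1.3]
opening: 0.001
grasp_force: 1.9
```

```bash
python3 sl.py
```

```text
fin top y [70.6 77.7 80.4] 1453
stop y [115.9 121.1 125.9] 2349
tcp rack 89.8 64.9 50.1 [ 0.1 -1.9  1.3] 13.75
```

To row units: 0.0032 m / 0.5 = 0.0064, 0.001 m / 0.5 = 0.002.

Request:
{"method": "move_arm", "body": {"motion": [[0, 0, 0, 0.002, 0, 0, 0.0], [0, 0, 0, 0.0036, 0, 0, 0.0], [0, 0, 0, 0.0052, 0, 0, 0.0], [0, 0, 0, 0.0064, 0, 0, 0.0], [0, 0, 0, 0.0064, 0, 0, 0.0]]}}

```text
clock: 14.42
eef_pos: [650.1, 80.4, 50.1]
tcp_rot: [3.142, 0.0, 1.281]
contact_force: [-0.8, -2.5, 1.9]
opening: 0.002
grasp_force: 1.4
```

```bash
python3 sl.py
```

```text
fin top y [73.5 80.5 83.2] 1449
stop y [118.7 123.9 128.7] 2358
tcp rack 89.7 67.7 50.1 [-0.8 -2.5  1.9] 14.425
```

To row units: 0.0012 m / 0.5 = 0.0024, 0.0006 m / 0.5 = 0.0012.

Request:
{"method": "move_arm", "body": {"motion": [[0, 0, 0, 0.0012, 0, 0, 0.0], [0, 0, 0, 0.0024, 0, 0, 0.0], [0, 0, 0, 0.0024, 0, 0, 0.0]]}}

```text
clock: 14.85
eef_pos: [650.3, 81.1, 50.1]
tcp_rot: [-3.141, 0.001, 1.281]
contact_force: [-0.1, -5.9, 3.9]
opening: -0.003
grasp_force: 3.2
```

To row units: 0.001 m / 0.5 = 0.002.

Request:
{"method": "move_arm", "body": {"motion": [[0, 0, 0, 0.002, 0, 0, 0.0], [0, 0, 0, 0.002, 0, 0, 0.0]]}}

```text
clock: 15.1
eef_pos: [650.3, 81.3, 50.1]
tcp_rot: [-3.141, 0.002, 1.281]
contact_force: [-1.8, -9.1, 4.7]
opening: 0.001
grasp_force: 5.1
```

To row units: -0.217 m / 0.5 = -0.434, -0.172 m / 0.5 = -0.344, -0.15 rad / 4 = -0.0375.

Request:
{"method": "move_arm", "body": {"motion": [[0, 0, 0, -0.01, 0, -0.002, 0.0], [0, 0, 0, -0.01, 0, -0.06, 0.0], [0, 0, 0, 0, 0, -0.16, 0.02], [0, 0, -0.0375, 0.04, -0.056, -0.24, 0.05], [0, 0, -0.0825, 0.108, -0.152, -0.26, 0.075], [0, 0, -0.1275, 0.176, -0.248, -0.26, 0.075], [0, 0, -0.1725, 0.244, -0.344, -0.26, 0.075], [0, 0, -0.2175, 0.308, -0.434, -0.26, 0.075]]}}

```text
clock: 16.1
eef_pos: [485.2, 293.9, 180.1]
tcp_rot: [3.141, -0.001, 2.157]
contact_force: [0.9, 0.6, 0.7]
opening: 0.878
grasp_force: 0.0
```

```bash
python3 - <<'E'
from m import *
s=sensors.sense();go([455.8,331.1,170],np.pi-.028,s)
for n in ('top','scene'):
    c=camera_params(n);p,d=grab_frame(n);P=cloud(c,d);hsv=cv2.cvtColor(p,cv2.COLOR_RGB2HSV)
    X,Y,Z=P[...,0],P[...,1],P[...,2]
    m=(abs(X-636)<14)&(abs(Y-34)<14)&(hsv[...,1]>100)
    fit(P,m,'btn '+n,(40,75))
    # rack origin per camera from tile colours etc. & jar
    fit(P,(abs(X-726)<45)&(abs(Y-31)<45),'jar',(115,140))
    w=(hsv[...,1]<25)&(hsv[...,2]>150);fit(P,(abs(X-548)<70)&(abs(Y-52)<45)&w&(X+.3*Y<596),'t3',(33,44))
    if n=='top': save('top5',p,(230,120,370,225),5)
E
```

```text
at [485.2 293.9 180.1] [ 3.141e+00 -1.000e-03  2.157e+00] t 16.1 row [ 0.001 -0.001 -0.957] [ 0.0472 -0.0039  0.0102]
btn top 17 z [54.7 56.5 62.2] rect [634.8  35.1] [12.9  7.9] 0.5 mean [634.3  35.   57.1]
jar 303 z [122.2 128.8 132.6] rect [724.6  32.1] [48.6 45.5] 0.4 mean [723.9  31.4 128.4]
t3 647 z [34.2 38.1 42. ] rect [543.7  42. ] [84.4 64.1] 74.3 mean [542.9  45.2  38.1]
btn scene 19 z [51.1 56.3 59.5] rect [637.3  34.6] [10.   7.4] 6.7 mean [637.7  34.7  56. ]
jar 389 z [121.1 129.2 131.8] rect [726.1  29.9] [47.5 47.7] 62.0 mean [728.5  30.4 128.5]
t3 561 z [35.2 38.2 41.4] rect [544.2  40.6] [85.  64.2] 74.5 mean [544.3  45.4  38.3]
```

View pics/top5.png

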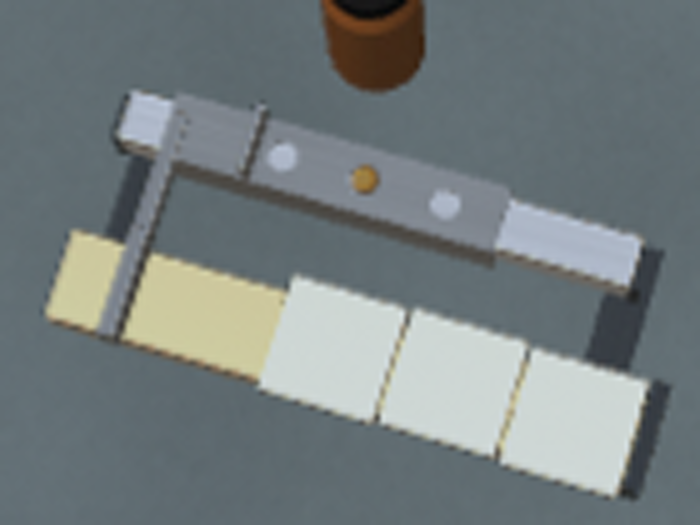

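The crop shows the button up in the middle hole at (365,180), with the stop moved outward. The sleeve is locked in the next hole.

To row units: 0.046 m / 0.5 = 0.092, 0.04 m / 0.5 = 0.08, -0.955 rad / 4 = -0.2388.

Request:
{"method": "move_arm", "body": {"motion": [[0, 0, -0.0375, 0.03, 0, 0.01, 0.075], [0, 0, -0.08, 0.06, -0.004, 0.02, 0.075], [0, 0, -0.125, 0.08, -0.008, 0.02, 0.075], [0, 0, -0.17, 0.092, -0.008, 0.02, 0.075], [0, 0, -0.2125, 0.092, -0.008, 0.02, 0.075], [0, 0, -0.2388, 0.092, -0.008, 0.02, 0.075], [0, 0, -0.2388, 0.092, -0.008, 0.02, 0.075], [0, 0, -0.2388, 0.092, -0.008, 0.02, 0.075]]}}

```text
clock: 17.2
eef_pos: [458.3, 328.4, 170.0]
tcp_rot: [3.141, -0.0, 3.103]
contact_force: [-0.1, 0.4, 0.5]
opening: 0.876
grasp_force: 0.0
```

```bash
python3 - <<'E'
from m import *
s=sensors.sense();go([455.8,331.1,60],np.pi-.028,s);print(s['opening']*85.4)
c=camera_params('wrist');T=np.array(c['world_from_camera']);p,d=grab_frame('wrist');P=cloud(c,d);np.savez('w6.npz',p=p,d=d,T=T)
hsv=cv2.cvtColor(p,cv2.COLOR_RGB2HSV);X,Y,Z=P[...,0],P[...,1],P[...,2];w=(hsv[...,1]<25)&(hsv[...,2]>130)
def b(x,y,r): return (abs(X-x)<r)&(abs(Y-y)<r)
fit(P,b(456,331,55)&w,'tile4',(5,14));fit(P,b(512,310,30),'posta',(52,70))
save('w6',p)
E
```

```text
at [458.3 328.4 170. ] [ 3.141 -0.     3.103] t 17.2 row [ 0.    -0.    -0.011] [0.0026 0.0026 0.11  ]
74.83275383802118
tile4 3508 z [ 8.4  9.6 10.7] rect [455.8 331.6] [64.2 64. ] 89.1 mean [455.  331.6   9.6]
posta 983 z [55.6 60.4 61.6] rect [512.1 310.9] [30.1 30.1] 3.7 mean [510.4 311.1  60. ]
```

View pics/w6.png

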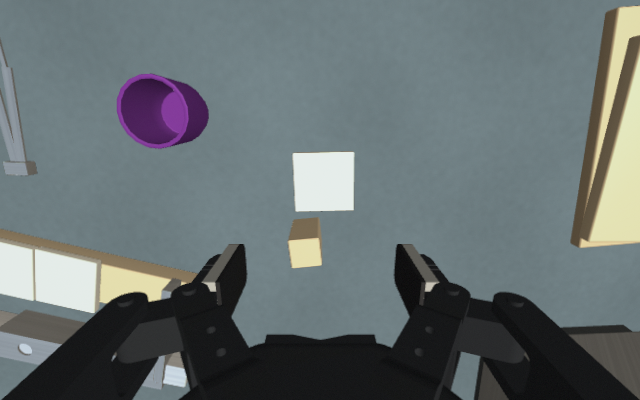

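The wrist view shows tile4 centred at (324,181) and square to the fingers. Post_a at (306,243) lies outside the finger paths.

To row units: 0.158 m / 0.5 = 0.316, 0.0032 m / 0.5 = 0.0064, -0.02 rad / 4 = -0.005.

Request:
{"method": "move_arm", "body": {"motion": [[0, 0, -0.005, 0.005, 0.0064, 0.08, 0.075], [0, 0, -0.005, 0.005, 0.0064, 0.18, 0.075], [0, 0, -0.005, 0.005, 0.0064, 0.26, 0.075], [0, 0, -0.005, 0.005, 0.0064, 0.304, 0.074], [0, 0, -0.005, 0.005, 0.0064, 0.316, 0.074], [0, 0, -0.005, 0.005, 0.0064, 0.316, 0.074]]}}

```text
clock: 18.0
eef_pos: [456.0, 331.9, 12.3]
tcp_rot: [3.142, -0.0, 3.125]
contact_force: [0.4, -0.1, 0.1]
opening: 0.865
grasp_force: 0.0
```

```bash
python3 - <<'E'
from m import *
s=sensors.sense();go([455.8,331.6,5],np.pi-.018,s);print(s['opening']*85.4,s['contact_force'])
c=camera_params('wrist');p,d=grab_frame('wrist');P=cloud(c,d)
save('w7',p,(170,190,470,360),2.6)
X,Y,Z=P[...,0],P[...,1],P[...,2];v,u=np.mgrid[0:400,0:640]
# lowest points of fingers near the tile sides
for nm,m in (('L',(Y>358)&(Y<395)),('R',(Y<305)&(Y>268))):
    q=P[m&(abs(X-456)<14)&(Z>2.5)&(Z<80)];print(nm,len(q),np.percentile(q[:,2],[0,2,10,50]).round(1) if len(q) else '',np.percentile(q[:,1],[1,50,99]).round(1) if len(q) else '')
E
```

```text
at [456.  331.9  12.3] [ 3.142 -0.     3.125] t 18.0 row [ 0.    -0.     0.001] [ 0.0002 -0.0003  0.0073]
73.86354072117975 [ 0.36847287 -0.11718047  0.12531061]
L 7340 [ 7.2  9.2 31.3 72. ] [358.9 378.8 394.4]
R 6974 [ 2.5  9.3 30.3 71.9] [268.7 283.8 304.2]
```

View pics/w7.png

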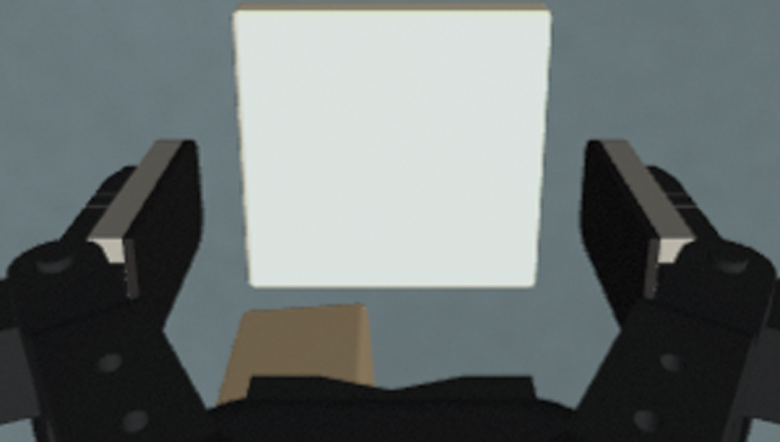

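```bash
python3 - <<'E'
from m import *
c=camera_params('wrist');T=np.array(c['world_from_camera']);s=sensors.sense();o=T[:3,3];h=s['opening']*42.7
for (a,b_),Y in (((196,142),s['eef_pos'][1]-h),((202,205),s['eef_pos'][1]-h),((588,142),s['eef_pos'][1]+h),((582,205),s['eef_pos'][1]+h)):
    d=(rays(c,[(170+a/2.6,190+b_/2.6)])@T[:3,:3].T)[0];print((o+d*(Y-o[1])/d[1]).round(1))
print(o)
E
```

```text
[445.6 295.1  24.7]
[458.8 295.1  24.8]
[447.7 369.2  23. ]
[462.  369.2  21.4]
[385.37965416 332.5787496  156.03463646]
```

To row units: 0.0155 m / 0.5 = 0.031, 0.013 m / 0.5 = 0.026.

Request:
{"method": "move_arm", "body": {"motion": [[0, 0, 0, 0, -0.0006, 0.016, 0.073], [0, 0, 0, 0, -0.0006, 0.026, 0.073], [0, 0, 0, 0, -0.0006, 0.031, 0.073], [0, 0, 0, 0, -0.0006, 0.031, 0.073]]}}

```text
clock: 18.55
eef_pos: [455.7, 331.4, -3.6]
tcp_rot: [-3.141, -0.0, 3.126]
contact_force: [-0.5, 0.7, 0.1]
opening: 0.853
grasp_force: 0.0
```

Request:
{"method": "move_arm", "body": {"grip_force": 40, "motion": [[0, 0, 0, 0, 0, 0, 0.068], [0, 0, 0, 0, 0, 0, 0.062], [0, 0, 0, 0, 0, 0, 0.056], [0, 0, 0, 0, 0, 0, 0.056]]}}

```text
clock: 19.05
eef_pos: [456.0, 331.5, -2.9]
tcp_rot: [3.141, 0.0, 3.126]
contact_force: [-0.2, -0.6, 5.8]
opening: 0.737
grasp_force: 42.2
```

To row units: -0.12 m / 0.5 = -0.24, -0.08 m / 0.5 = -0.16.

Request:
{"method": "move_arm", "body": {"motion": [[0, 0, 0, 0, 0, -0.008, 0.056], [0, 0, 0, 0, 0, -0.03, 0.056], [0, 0, 0, 0, 0, -0.08, 0.056], [0, 0, 0, 0, 0, -0.16, 0.056], [0, 0, 0, 0, 0, -0.24, 0.056], [0, 0, 0, 0, 0, -0.24, 0.056], [0, 0, 0, 0, 0, -0.24, 0.056]]}}

```text
clock: 19.92
eef_pos: [455.6, 331.3, 116.6]
tcp_rot: [3.142, 0.0, 3.126]
contact_force: [-0.1, -0.2, -1.5]
opening: 0.727
grasp_force: 44.3
```

```bash
cat > ht.py <<'E'
from m import *
s=sensors.sense();c=camera_params('wrist');p,d=grab_frame('wrist');P=cloud(c,d)
R=Ro.from_euler('xyz',s['tcp_rot']).as_matrix();Q=(P-s['eef_pos'])@R
hsv=cv2.cvtColor(p,cv2.COLOR_RGB2HSV);m=(hsv[...,1]<30)&(hsv[...,2]>110)&(abs(Q[...,0])<45)&(abs(Q[...,1])<34)&(Q[...,2]>-40)&(Q[...,2]<20)
q=Q[m];A=np.c_[q[:,:2],np.ones(len(q))];k=np.linalg.lstsq(A,q[:,2],rcond=None)[0]
r=cv2.minAreaRect(q[:,:2].astype(np.float32));print('in tool frame: plane slopes',k[:2].round(4),'top z',k[2].round(1),'n',len(q),'rect',np.round(r[0],1),np.round(r[1],1),round(r[2],2),'xr',np.percentile(q[:,0],[1,99]).round(1))
print(s['eef_pos'].round(1),s['tcp_rot'].round(3),s['opening']*85.4,s['grasp_force'],s['contact_force'].round(1),s['clock'])
E
python3 ht.py; python3 -c "
from h import *
ey=np.array([.2879,.9577]);O=np.array([544.7,41.4])
q=O+80.7*ey;print(q);go([q[0],q[1],120],np.pi/2-.292)"
```

```text
in tool frame: plane slopes [0.0004 0.0004] top z -12.4 n 14638 rect [ 0.  -0.6] [64.1 64.2] 0.38 xr [-30.7  31.2]
[455.6 331.3 116.6] [3.142 0.    3.126] 62.08892386155792 44.29289638996124 [-0.1 -0.2 -1.5] 19.925
[567.93353 118.68639]
at [455.2 331.  115.9] [-3.141e+00 -1.000e-03  3.126e+00] t 19.98 row [-0.002 -0.     1.847] [-0.1161 -0.2105 -0.004 ]
```

To row units: -0.21 m / 0.5 = -0.42, -0.201 m / 0.5 = -0.402, 1.32 rad / 4 = 0.33.

Request:
{"method": "move_arm", "body": {"motion": [[0, 0, 0.0325, -0.02, -0.036, -0.01, 0.056], [0, 0, 0.075, -0.052, -0.094, -0.02, 0.056], [0, 0, 0.1175, -0.088, -0.16, -0.02, 0.056], [0, 0, 0.16, -0.126, -0.228, -0.02, 0.056], [0, 0, 0.2025, -0.164, -0.296, -0.02, 0.056], [0, 0, 0.245, -0.198, -0.36, -0.02, 0.056], [0, 0, 0.2875, -0.222, -0.402, -0.02, 0.056], [0, 0, 0.33, -0.232, -0.42, -0.02, 0.056]]}}

```text
clock: 20.98
eef_pos: [568.2, 118.1, 125.0]
tcp_rot: [-3.139, 0.0, 1.799]
contact_force: [1.1, 0.4, -1.2]
opening: 0.73
grasp_force: 44.3
```

To row units: 0.527 rad / 4 = 0.1318.

Request:
{"method": "move_arm", "body": {"motion": [[0, 0, 0.04, 0, 0, 0, 0.056], [0, 0, 0.08, 0, 0, 0, 0.056], [0, 0, 0.115, 0, 0, 0, 0.056], [0, 0, 0.1318, 0, 0, 0, 0.056], [0, 0, 0.1318, 0, 0, 0, 0.056], [0, 0, 0.1318, 0, 0, 0, 0.056]]}}

```text
clock: 21.72
eef_pos: [568.1, 119.6, 125.8]
tcp_rot: [-3.14, 0.001, 1.28]
contact_force: [0.4, 0.1, -0.2]
opening: 0.733
grasp_force: 44.3
```

```bash
python3 ht.py; cat > rk.py <<'E'
from m import *
s=sensors.sense();c=camera_params('wrist');p,d=grab_frame('wrist');P=cloud(c,d)
ex=np.array([.9577,-.2879]);ey=np.array([.2879,.9577]);O=np.array([544.7,41.4])
A=(P[...,:2]-O)@ex;B=(P[...,:2]-O)@ey;Z=P[...,2];v,u=np.mgrid[0:400,0:640]
m=(abs(A)<33)&(B>100)&(B<150)&(abs(Z-56)<3);print('stop y',np.percentile(B[m],[1,50,99]).round(1),'x',np.percentile(A[m],[1,99]).round(1),m.sum())
fit(P,m,'stop',(50,60))
m=(abs(A)<32)&(B>125)&(B<170)&(abs(Z-30.5)<2.5);print('deck x',np.percentile(A[m],[1,50,99]).round(1),'ymax',np.percentile(B[m],99).round(1));fit(P,m,'deck',(20,40))
m=(abs(A-90)<20)&(B>130)&(B<160)&(abs(Z-46.5)<3);print('tube x',np.percentile(A[m],[1,50,99]).round(1))
print('tcp rack',((s['eef_pos'][:2]-O)@ex).round(1),((s['eef_pos'][:2]-O)@ey).round(1))
c=camera_params('top');p,d=grab_frame('top');
go([*(O+80.7*ey),60],np.pi/2-.292)
E
python3 rk.py
```

```text
in tool frame: plane slopes [ 0.0021 -0.0003] top z -12.5 n 14746 rect [-1.5 -0.3] [64.1 64.3] 89.99 xr [-32.1  30.1]
[568.1 119.6 125.8] [-3.14e+00  1.00e-03  1.28e+00] 62.56126198321775 44.27192151546478 [ 0.4  0.1 -0.2] 21.725
stop y [119.5 124.6 129. ] x [-30.   31.2] 1169
stop 1169 z [55.4 56.6 57.6] rect [581.7 160. ] [ 9.7 63.5] 73.3 mean [580.4 160.4  56.5]
deck x [-25.2  -0.6  23.5] ymax 163.7
deck 2882 z [29.3 30.6 31.7] rect [586.1 182. ] [34.5 50.1] 73.5 mean [586.2 182.2  30.5]
tube x [ 74.6  87.9 102.1]
tcp rack -0.0 81.6
at [568.4 119.6 126.3] [-3.141  0.     1.28 ] t 21.88 row [-0.     0.     0.001] [-0.001  -0.0001  0.0663]
```

To row units: 0.083 m / 0.5 = 0.166, 0.078 m / 0.5 = 0.156.

Request:
{"method": "move_arm", "body": {"motion": [[0, 0, 0, 0, -0.0008, 0.06, 0.056], [0, 0, 0, 0, -0.0008, 0.12, 0.056], [0, 0, 0, 0, -0.0008, 0.156, 0.056], [0, 0, 0, 0, -0.0008, 0.166, 0.056], [0, 0, 0, 0, -0.0008, 0.166, 0.056]]}}

```text
clock: 22.5
eef_pos: [568.4, 119.8, 43.9]
tcp_rot: [3.141, -0.0, 1.279]
contact_force: [0.3, 0.3, -0.6]
opening: 0.735
grasp_force: 44.3
```

```bash
python3 ht.py; python3 rk.py; python3 -c "
from h import *
p,d=grab_frame('wrist');save('w8',p)"
```

```text
in tool frame: plane slopes [0.002  0.0009] top z -12.5 n 15006 rect [5.6 0.8] [66.4 78.7] 89.92 xr [-32.1  38.1]
[568.4 119.8  43.9] [ 3.141 -0.     1.279] 62.72753591136221 44.254395961761475 [ 0.3  0.3 -0.6] 22.5
stop y [100.2 112.1 129.1] x [-30.4  31.2] 6613
stop 6613 z [55.  56.6 57.6] rect [578.2 151.1] [29.4 64.8] 73.3 mean [577.6 151.3  56.5]
deck x [-25.1  -1.   23.2] ymax 163.8
deck 6584 z [29.4 30.6 31.6] rect [586.  181.8] [35.2 50.2] 73.3 mean [586.1 182.2  30.6]
tube x [ 74.6  87.5 101.9]
tcp rack 0.4 82.1
at [568.9 119.9  44.6] [ 3.140e+00 -1.000e-03  1.279e+00] t 22.65 row [ 0.001 -0.001  0.   ] [-0.0015 -0.0005 -0.0154]
```

View pics/w8.png

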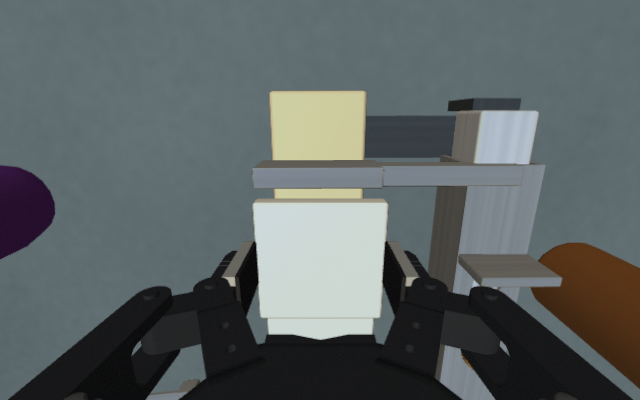

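The wrist view shows the tile held level over the gap at (320,260). The stop at y≈175 is clear ahead of it, and the tile's edges run parallel to the stop and deck.

To row units: 0.0162 m / 0.5 = 0.0324, -0.001 m / 0.5 = -0.002.

Request:
{"method": "move_arm", "body": {"motion": [[0, 0, 0, 0, -0.002, 0.012, 0.056], [0, 0, 0, 0, -0.002, 0.024, 0.056], [0, 0, 0, 0, -0.002, 0.03, 0.056], [0, 0, 0, 0, -0.002, 0.0324, 0.056], [0, 0, 0, 0, -0.002, 0.0324, 0.056]]}}

```text
clock: 23.32
eef_pos: [567.2, 120.0, 27.3]
tcp_rot: [-3.142, 0.0, 1.279]
contact_force: [0.5, -0.4, -0.5]
opening: 0.733
grasp_force: 44.3
```

To row units: 0.0006 m / 0.5 = 0.0012.

Request:
{"method": "move_arm", "body": {"motion": [[0, 0, 0, 0, 0, 0.0012, 0.056], [0, 0, 0, 0, 0, 0.0012, 0.056]]}}

```text
clock: 23.58
eef_pos: [567.3, 120.1, 27.2]
tcp_rot: [3.141, -0.0, 1.279]
contact_force: [-0.6, -0.2, 4.2]
opening: 0.731
grasp_force: 44.9
```

To row units: -0.15 m / 0.5 = -0.3, -0.09 m / 0.5 = -0.18.

Request:
{"method": "move_arm", "body": {"motion": [[0, 0, 0, 0, 0, -0.0004, 0.06], [0, 0, 0, 0, 0, -0.0004, 0.066], [0, 0, 0, 0, 0, -0.0004, 0.072], [0, 0, 0, 0, 0, -0.0004, 0.074], [0, 0, 0, 0, 0, -0.02, 0.074], [0, 0, 0, 0, 0, -0.08, 0.074], [0, 0, 0, 0, 0, -0.18, 0.074], [0, 0, 0, 0, 0, -0.3, 0.074]]}}

```text
clock: 24.58
eef_pos: [566.5, 119.9, 178.2]
tcp_rot: [-3.14, 0.001, 1.279]
contact_force: [0.7, 0.3, 0.2]
opening: 0.866
grasp_force: 0.0
```

To row units: 0.05 m / 0.5 = 0.1, -0.04 m / 0.5 = -0.08.

Request:
{"method": "move_arm", "body": {"motion": [[0, 0, 0, 0.04, 0, -0.06, 0.074], [0, 0, 0, 0.1, 0, -0.08, 0.074], [0, 0, 0, 0.1, 0, -0.08, 0.074], [0, 0, 0, 0.1, 0, -0.08, 0.074]]}}

```text
clock: 25.08
eef_pos: [581.0, 167.5, 216.5]
tcp_rot: [-3.141, 0.001, 1.279]
contact_force: [0.6, -0.7, 0.1]
opening: 0.864
grasp_force: 0.0
```

```bash
python3 - <<'E'
from m import *
s=sensors.sense();c=camera_params('wrist');p,d=grab_frame('wrist');P=cloud(c,d)
ex=np.array([.9577,-.2879]);ey=np.array([.2879,.9577]);O=np.array([544.7,41.4])
A=(P[...,:2]-O)@ex;B=(P[...,:2]-O)@ey;Z=P[...,2];hsv=cv2.cvtColor(p,cv2.COLOR_RGB2HSV);w=(hsv[...,1]<25)&(hsv[...,2]>150)
for nm,lo,hi in (('t4',46.5,118),('t3',-19,45)):
    m=w&(abs(A)<40)&(B>lo)&(B<hi)&(abs(Z-39.5)<4);fit(P,m,nm,(30,45));print(nm,'x',np.percentile(A[m],[1,99]).round(1),'y',np.percentile(B[m],[1,99]).round(1))
m=(abs(A)<29)&(B>112)&(B<150)&(abs(Z-56)<3);print('stop y',np.percentile(B[m],[1,99]).round(1))
m=(abs(A)<32)&(B>132)&(B<170)&(abs(Z-30.5)<2.5);print('deck x',np.percentile(A[m],[1,99]).round(1))
print(s['clock'],s['eef_pos'],s['contact_force'])
c=camera_params('top');pt,d=grab_frame('top');P=cloud(c,d);X,Y,Z=P[...,0],P[...,1],P[...,2]
for nm,x,y,z in (('posta',512,310,(45,75)),('postb',505,-335,(65,85)),('jar',725,31,(115,140)),('cup',432,-347,(70,85))): fit(P,(abs(X-x)<36)&(abs(Y-y)<36),nm,z)
im=np.vstack([p[60:360,120:560],cv2.resize(pt[100:300,150:550],(440,220))]);save('end',im,s=1.1)
E
```

```text
t4 2819 z [38.5 39.7 40.8] rect [566.9 118.6] [63.9 63.9] 72.9 mean [567.1 119.6  39.7]
t4 x [-32.  30.] y [ 49.1 111.9]
t3 2268 z [38.6 39.8 40.9] rect [548.4  52.1] [60.6 63.8] 73.0 mean [548.7  52.9  39.8]
t3 x [-30.7  31.6] y [-18.4  41. ]
stop y [118.9 129.1]
deck x [-24.8  23.8]
25.075 [580.95015391 167.48940047 216.52300834] [ 0.56027651 -0.74735638  0.13089496]
posta few 0
postb 147 z [69.  73.5 77.9] rect [ 504.4 -335.5] [30.8 31.8] 1.5 mean [ 504.4 -334.3   73.4]
jar 304 z [121.5 128.9 132.7] rect [724.7  32. ] [48.4 45.4] 1.0 mean [723.8  31.5 128.4]
cup 132 z [70.7 75.2 78.8] rect [ 431.3 -345. ] [58.4 56. ] 62.1 mean [ 431.2 -345.5   75.2]
```

View pics/end.png

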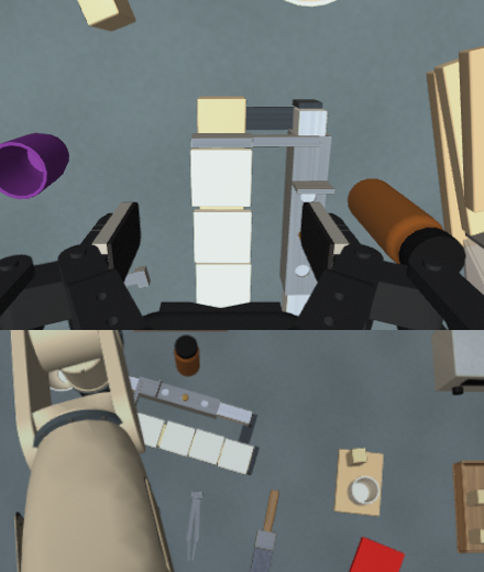

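The final view shows tile4 flat between tile3 and the end stop, square to the row. The crucible stands on the offcut beside post_b, and the button is up. The top camera can't see post_a past the arm, so I'll check it from the scene camera and then hand in.

```bash
python3 - <<'E'
from m import *
c=camera_params('scene');p,d=grab_frame('scene');P=cloud(c,d);X,Y,Z=P[...,0],P[...,1],P[...,2]
m=(abs(X-512)<30)&(abs(Y-310)<30);fit(P,m,'posta',(45,75))
if (m&(Z>45)&(Z<75)).sum()>50: print(order.sign_off())
E
```

```text
posta 155 z [47.5 58.7 62. ] rect [514.4 309.2] [31.  29.5] 2.2 mean [516.1 308.7  57.2]
the job is handed in; nothing more can be done
None
```

Job handed in at about 25 s on the robot's clock: the crucible stands upright on the offcut's free end, the sleeve is locked one hole out with the button up, and the fourth tile lies flat and square in the space, with both posts and the jar measured where they were.

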